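# Seat a metal-printing build plate with the bench quick clamp

### The job

Square up the build plate in the bar clamp that is bolted to the black base board: squeeze the clamp's trigger fully against its handle and let it spring right out again, over and over, until the jaws have drawn the plate tight against the fixed jaw. Then let go of the trigger and press the release tab on top of the clamp fully down so that the moving jaw springs right back open, leaving the plate seated against the fixed jaw. The loose clamp lying beside it is not needed.

Things in the scene. Friction and masses are not known exactly. Their poses are not given: they have to be found in the camera images.
- clamp: Quick bar clamp on its side on a fixed black board, 190 x 270 x 10 mm. Origin: on the table below the release tab's middle; z up, y along the bar to the moving jaw. In mm from it: housing and arms up to z 56; fixed jaw's face y 45 looking +y, x -10 to 125; moving jaw's pad face at y 160 when open, x 27 to 117; board x -45 to 145, y -60 to 210. It is worked from above.
- grip (a point): Point 34 mm above the table in the middle of handle and trigger fully squeezed; axes as the clamp's. From it, in mm: handle, a fixed grey bar, y -16.5 to 0.5; trigger, a black bar beside it, y 17.5 to 29.5 at rest, slides 13 to -y. They run from x -50 (handle) and -40 (trigger) to 47 (housing) and 13 up and down; free space outside both, nothing but table below.
- tab (a point): Middle of the top of the release tab at rest, 72 mm above the table: black square button 24 x 24 mm on the housing, in a collar 11 mm lower. Pressed straight down 9 mm (2 N at first, 5 to 10 N at the bottom) and kept there half a second, it frees the ratchet and the spring throws the moving jaw open; it springs up again. The point moves with the tab.
- jaw (a joint): Travel of the moving jaw towards the fixed jaw, m: 0 fully open, sprung to there; 0.055 at most. Each full squeeze of the trigger walks it 0.010, where a ratchet holds it when the trigger is let go (a half squeeze falls back). At 0.035 it meets the plate seated on the fixed jaw; then its sprung pad gives by up to 0.010. So after the fourth squeeze the plate is tight and the jaw stays at 0.040.
- trigger (a joint): Travel of the trigger towards the handle, m: 0 let go, 0.013 fully squeezed (at least 0.011 makes a step); springs back by itself. Handle and trigger measure 46 mm over their outer sides at rest, 33 mm fully squeezed. It takes 10 to 17 N; with the plate already tight it stops half-way. Let it come all the way out between squeezes.
- build_plate: Aluminium plate 100 (x) x 80 (y) x 16 mm with eight brass-coloured printed caps 12 mm high, about 0.45 kg, lying loose on the board between the jaws. Origin: centre of its underside; axes about parallel to the clamp's. Seated against the fixed jaw, its origin is at y 85 mm in the clamp's frame. It need not be touched.

How it is judged:
By the outcome, as a careful person would: the job done as asked, in the order asked, and still so for the second after the job is handed in, with the robot touching nothing.
It also fails if it takes over 51 s, if anything falls off the work surface, if the arm or the gripper's body presses on something with over 40 N, if the wrist force passes 120 N, or if a joint passes its speed limit or range.

### The arm

A 6-joint arm with a two-finger parallel gripper is mounted at the origin on the work surface. World frame = base frame: x ahead of the robot, y to its left, z up, the work surface at z = 0. Lengths are in m, angles in rad, forces in N, time in s.
With the tool pointing down it reaches from about 0.35 to 0.925 m from the base axis. Payload 6.4 kg.
Tool frame: the origin (TCP) lies on the mounting face of the last link; the fingertips stand 199 mm ahead of it and the grasp point (between the pads) lies 180 mm ahead of it; z points along the fingers, x is the direction in which the jaws open and shut, and the axes are right-handed (so a half turn about z gives the same grasp; the last joint's range is limited). The gripper opens to 94 mm and grips with 3 to 60 N. Pads are 16 mm wide; open, the fingers measure 119 mm over their backs; the gripper's body (75 mm by 177 mm) begins 78 mm behind the grasp point.
Start: joints at [1.135, 0.245, 1.558, -0, 1.339, -0.174], TCP at [0.168, 0.628, 0.405] pointing down, gripper open.
Joint ranges: [-3.13, 3.13], [-1.02, 2.26], [0.13, 2.54], [-0.95, 4.09], [0.21, 2.88], [-2.74, 2.74]. Speed limits (rad/s): [2.57, 2.57, 3.14, 3.14, 3.14, 3.14].

### API

Orientations are given as a unit quaternion [w, x, y, z].
In Python, from cell import ctrl, optics gives the robot as it stands. The module is installed in compiled form; this text tells all that it offers.
- The arm moves only by the tool send_rows, never from a script. Its argument "rows" is a list of rows, each a list of 7 numbers: the shift along the tool's x, y, z in m, then the turn, a rotation vector about the tool's x, y, z in rad, then the opening in per cent of the stroke, from 0 (shut) to 100 (fully open). In form: [[x, y, z, ax, ay, az, jaw], ...]. A call has 1 to 8 rows; each row shifts and turns the commanded pose from where the row before left it, along the tool's axes as they then stand; what a row does not reach is not made up. A row lasts 1/12 s, in which the tool goes at most 41.7 mm and 7.16 degrees, less where a joint would pass 70% of its speed; a pose out of reach is approached as far as the arm can. A call is refused whole if a number of a shift passes 0.0417 or a number of a turn 0.125, either way. A call with a gripper value outside its range is refused whole. The fingers move at their own pace and stop on an object; "newtons" is the grip in N (left out, the last holds). Time passes only in rows, so rows that do not move let the fingers close. It gives the time, the measured TCP pose, the force and the opening at its end, in the units of the state.
- ctrl.read_state(): the state, without advancing time (a new reading comes with each control period).
- optics.grab_frame(name): name is "scene" or "top" or "wrist"; returns the picture (420x560x3 uint8, red, green, blue); there is no depth.
- optics.get_calibration(name): a dict with "camera_matrix" (3x3 intrinsics, pixels), "extrinsics" (4x4, takes a point from world to camera coordinates). Camera axes: x right, y up, looking along -z (the intrinsics and any distortion apply to the point x, -y, -z); pixel columns grow to the right and rows downward; lengths in m; the calibration is good to about 2 mm. A picture is of the moment at which its call begins: read the wrist's pose just before it. get_calibration takes no time and is no camera call; for the wrist camera it gives the pose at the moment of the call.
- ctrl.job_done(): hands the job in, once; it reports no verdict.
The state is a dict: "time": time; "joints": joint angles; "qvel": joint speeds; "joint_efforts": joint torques, N m; "eef_pos": TCP position; "tool_rot": TCP orientation; "wrist_force": force on the tool from outside, world axes, zero at the start; "ft_torque": the same for the moment, N m; "grip_width": finger opening in m.
Only numpy, scipy, OpenCV 4.12 (cv2) and the standard library are available. Lean on these libraries where they do the work, as an engineer would, in place of code of your own. Each camera call takes 0.05 s, during which the arm holds its last target.

## Working session

There is one attempt and no reset: what is moved stays moved. The work goes in short steps, Python scripts to look and compute and a tool call to move; the robot and the scene stay as the last step left them, time stands still between calls to the robot, and variables do not carry over. Pictures are saved under pics/ and viewed, and the job is handed in when it is done.

Besides the shell and the picture viewer there is one more tool, called after "Request:" as name(argument=value, ...) on one line, values as JSON. send_rows: Moves the arm, as the interface text tells. Its arguments: {"type":"object","properties":{"rows":{"type":"array","items":{"type":"array","items":{"type":"number"}}},"newtons":{"type":"number"}},"required":["rows"]}

```bash
mkdir -p pics
python3 - <<'E'
from cell import ctrl, optics
import cv2, numpy as np
s=ctrl.read_state(); print(s)
for n in ["top","scene","wrist"]:
    c=optics.get_calibration(n); print(n,c)
    im=optics.grab_frame(n); np.save(f"pics/{n}0.npy",im)
    cv2.imwrite(f"pics/{n}0.png",im[:,:,::-1])
E
```

```text
{'time': 0.0, 'joints': array([ 1.13491838e+00,  2.45805494e-01,  1.55899060e+00,  1.40637492e-06,
        1.33867602e+00, -1.74097273e-01]), 'qvel': array([ 1.58049503e-03,  5.29400612e-05,  6.20158520e-04,  2.57969037e-04,
       -8.68629094e-04, -1.67323284e-03]), 'joint_efforts': array([-8.09350786e-05, -4.15837848e+01, -3.14601946e+01,  6.85220794e-02,
        3.33607849e-02, -1.28729976e-04]), 'eef_pos': array([0.16811894, 0.62765479, 0.40356308]), 'tool_rot': array([ 4.33682571e-04,  7.93347392e-01,  6.08768455e-01, -8.33672511e-04]), 'wrist_force': array([0.1804321 , 0.51961484, 0.22304291]), 'ft_torque': array([ 0.00559183, -0.00285393,  0.03733721]), 'grip_width': 0.09434870924687748}
top {'camera_matrix': array([[426.20011465,   0.        , 280.82186142],
       [  0.        , 426.20011465, 210.00721122],
       [  0.        ,   0.        ,   1.        ]]), 'extrinsics': array([[ 0.00773828, -0.99964443, -0.02551717,  0.03758626],
       [ 0.99529861,  0.00523594,  0.09671225, -0.56654766],
       [-0.09654425, -0.02614559,  0.99498523, -0.65347463],
       [ 0.        ,  
[... 218 characters left out ...]
, 'extrinsics': array([[-0.12012303,  0.99272171,  0.00860587,  0.02535665],
       [-0.84452241, -0.10673962,  0.52477476,  0.45255826],
       [ 0.52187388,  0.05576969,  0.85119762, -1.09026884],
       [ 0.        ,  0.        ,  0.        ,  1.        ]])}
wrist {'camera_matrix': array([[362.19367712,   0.        , 275.37727394],
       [  0.        , 362.19367712, 210.02327547],
       [  0.        ,   0.        ,   1.        ]]), 'extrinsics': array([[ 0.25903941,  0.96586566, -0.0014513 , -0.64834361],
       [-0.93129591,  0.24936904, -0.26552401,  0.02677104],
       [-0.25609862,  0.07013277,  0.96410315, -0.39112876],
       [ 0.        ,  0.        ,  0.        ,  1.        ]])}
```

View pics/top0.png

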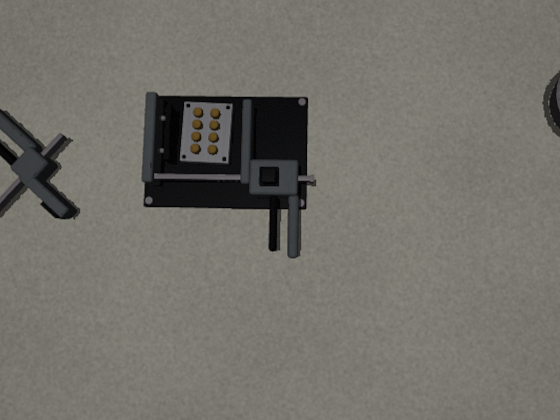

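View pics/scene0.png

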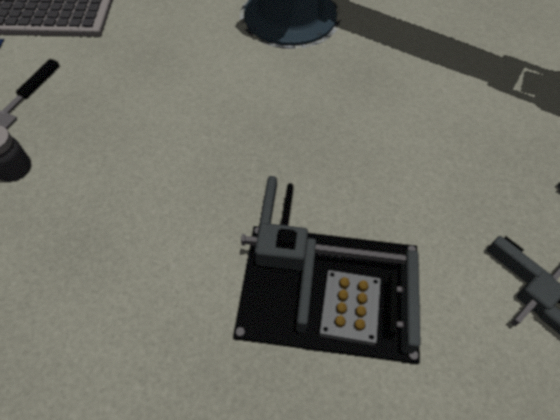

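View pics/wrist0.png

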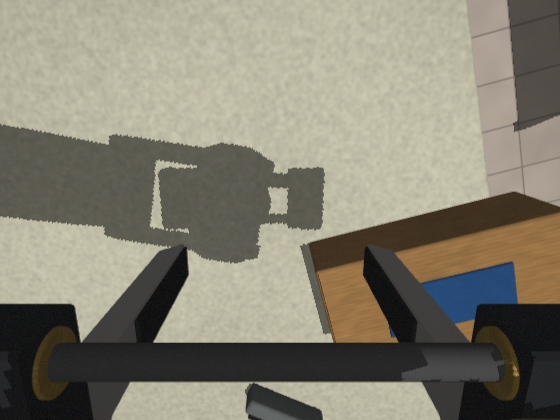

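Top view: clamp at about (145–310, 95–255) px, with the tab at (269,176), the trigger at (274,225) and the handle at (294,225). The loose clamp lies on the left. Next I measure these.

```bash
cat > h.py <<'E'
import numpy as np, cv2
from cell import ctrl, optics
def ray(c,uv):
    K=c["camera_matrix"];E=c["extrinsics"];R=E[:3,:3];t=E[:3,3]
    d=np.array([(uv[0]-K[0,2])/K[0,0],-(uv[1]-K[1,2])/K[1,1],-1.]);
    return -R.T@t, R.T@d
def onz(c,uv,z):
    o,d=ray(c,uv); return o+d*(z-o[2])/d[2]
def proj(c,p):
    K=c["camera_matrix"];E=c["extrinsics"];q=E[:3,:3]@np.array(p)+E[:3,3]
    return np.array([K[0,0]*q[0]/-q[2]+K[0,2],K[1,1]*(-q[1])/-q[2]+K[1,2]])
E
python3 - <<'E'
import numpy as np, cv2
for n,(x0,x1,y0,y1) in {"top":(140,330,85,265),"scene":(225,435,165,365)}.items():
    im=np.load(f"pics/{n}0.npy")[y0:y1,x0:x1,::-1]
    im=np.clip(im.astype(float)*2.2,0,255).astype(np.uint8)
    im=cv2.resize(im,None,fx=3,fy=3,interpolation=cv2.INTER_CUBIC)
    cv2.imwrite(f"pics/{n}0z.png",im)
E
```

```text
(no output)
```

View pics/top0z.png

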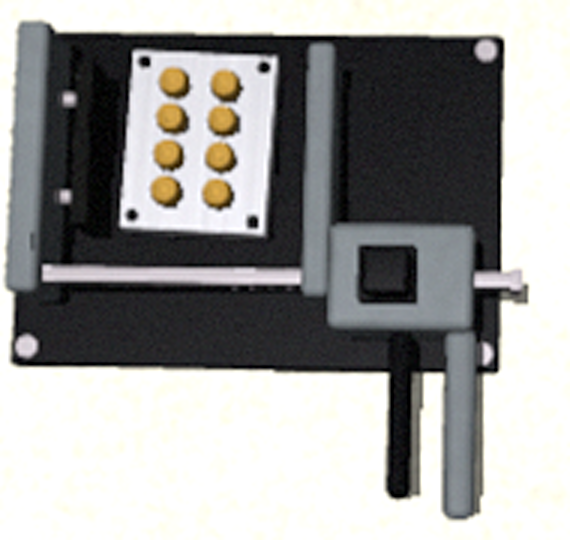

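View pics/scene0z.png

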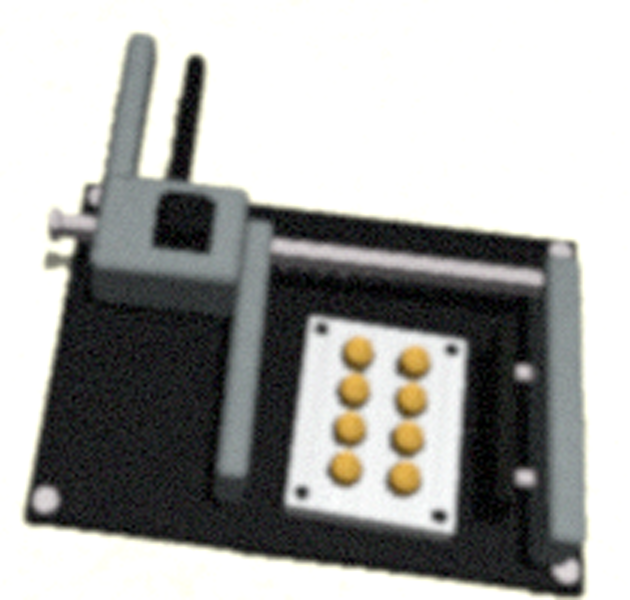

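Run:
```python
from h import *
T=optics.get_calibration("top");S=optics.get_calibration("scene")
f=lambda u,v:(140+(u+.5)/3-.5,85+(v+.5)/3-.5)
g=lambda u,v:(225+(u+.5)/3-.5,165+(v+.5)/3-.5)
P={}
def t(n,u,v,z): P[n]=onz(T,f(u,v),z); print("T",n,(P[n]*1000).round(1))
def s(n,u,v,z): p=onz(S,g(u,v),z); print("S",n,(p*1000).round(1))
# board corners z .01
t("b_y-x+",504,38,.01);t("b_y-x-",498,371,.01);t("b_y+x-",11,364,.01)
t("screw a",486,50,.012);t("screw b",27,346,.012)
for n,a in dict(hA=(331,224),hB=(473,226),hC=(471,331),hD=(328,325)).items(): t(n,*a,.056)
# tab top square
for n,a in dict(tA=(363,247),tB=(408,247),tC=(409,293),tD=(364,293)).items(): t(n,*a,.072)
t("tab c",386,270,.072); t("collar c",387,274,.061)
s("tab c",186,216,.072)
t("handle tip",458,518,.047);t("handle R tip",473,505,.047);t("handle L tip",443,505,.047);t("handle R",476,345,.047);t("handle L",446,345,.047)
t("trig tip",398,499,.047);t("trig R tip",409,480,.047);t("trig L tip",387,480,.047);t("trig R",418,340,.047);t("trig L",389,340,.047)
s("handle tip",143,33,.047);s("trig tip",196,54,.047)
t("plate c",198,143,.016+.01)
t("fixed jaw facing edge top",309,60,.056);t("same",304,290,.056)
```

```text
T b_y-x+ [758.6  -1.9  10. ]
T b_y-x- [571.   1.  10.]
T b_y+x- [573.5 269.6  10. ]
T screw a [751.    8.2  12. ]
T screw b [583.3 260.4  12. ]
T hA [642.4  89.   56. ]
T hB [641.5  15.6  56. ]
T hC [586.9  16.4  56. ]
T hD [589.7  89.8  56. ]
T tA [627.2  71.1  72. ]
T tB [627.2  48.4  72. ]
T tC [603.8  47.7  72. ]
T tD [603.7  70.3  72. ]
T tab c [615.5  59.4  72. ]
T collar c [615.4  59.5  61. ]
S tab c [617.6  60.   72. ]
T handle tip [491.5  22.5  47. ]
T handle R tip [498.2  14.9  47. ]
T handle L tip [498.1  30.2  47. ]
T handle R [580.8  13.6  47. ]
T handle L [580.7  29.2  47. ]
T trig tip [500.9  53.4  47. ]
T trig R tip [510.7  47.8  47. ]
T trig L tip [510.6  59.1  47. ]
T trig R [583.2  43.8  47. ]
T trig L [583.2  58.8  47. ]
S handle tip [491.5  22.2  47. ]
S trig tip [502.   53.1  47. ]
T plate c [693.8 165.6  26. ]
T fixed jaw facing edge top [729.8 101.9  56. ]
T same [607.8 102.5  56. ]
```

Both views agree within about 2 mm. Tab is at (616, 59.5) and grip is at (541, 30), with the clamp axes about −0.5° from world. The sizes match the given ones: tab 23 mm, and the handle and trigger offsets. I'll turn the tool −0.25 rad and move across.

Request:
send_rows(rows=[[0, 0, 0, 0, 0, -0.125, 85], [0, 0, 0, 0, 0, -0.125, 85], [-0.033, 0.021, 0, 0, 0, 0, 85], [-0.033, 0.021, 0, 0, 0, 0, 85], [-0.033, 0.021, 0, 0, 0, 0, 85], [-0.033, 0.021, 0, 0, 0, 0, 85], [-0.033, 0.021, 0, 0, 0, 0, 85], [-0.033, 0.021, 0, 0, 0, 0, 85]], newtons=45)

```text
time: 0.82
eef_pos: [0.2923, 0.4267, 0.4043]
tool_rot: [0.0, 0.711, 0.703, -0.0]
wrist_force: [1.0, -0.3, 0.2]
grip_width: 0.0799
```

Request:
send_rows(rows=[[-0.033, 0.021, 0, 0, 0, 0, 85], [-0.033, 0.021, 0, 0, 0, 0, 85], [-0.033, 0.021, 0, 0, 0, 0, 85], [-0.033, 0.021, 0, 0, 0, 0, 85], [-0.033, 0.021, 0, 0, 0, 0, 85], [-0.033, 0.021, 0, 0, 0, 0, 85], [-0.033, 0.021, 0, 0, 0, 0, 85], [-0.033, 0.021, 0, 0, 0, 0, 85]])

```text
time: 1.48
eef_pos: [0.4572, 0.1606, 0.4046]
tool_rot: [0.0, 0.711, 0.703, 0.0]
wrist_force: [0.9, 1.0, -0.3]
grip_width: 0.0799
```

Request:
send_rows(rows=[[-0.033, 0.02, 0, 0, 0, 0, 85], [-0.033, 0.02, 0, 0, 0, 0, 85], [-0.033, 0.02, 0, 0, 0, 0, 85], [-0.022, 0.01, 0, 0, 0, 0, 85], [0, 0, 0.03, 0, 0, 0, 85], [0, 0, 0.03, 0, 0, 0, 85], [0, 0, 0, 0, 0, 0, 85]])

```text
time: 2.07
eef_pos: [0.5234, 0.0402, 0.3386]
tool_rot: [-0.005, 0.712, 0.702, -0.003]
wrist_force: [-1.1, 0.5, -0.7]
grip_width: 0.0798
```

Run:
```python
from h import *
s=ctrl.read_state(); print(s["eef_pos"],s["tool_rot"],s["wrist_force"])
W=optics.get_calibration("wrist"); im=optics.grab_frame("wrist"); np.save("pics/w1.npy",im)
import pickle; pickle.dump(W,open("pics/w1.pkl","wb"))
im=np.clip(im.astype(float)*1.8,0,255).astype(np.uint8)
cv2.imwrite("pics/w1.png",cv2.resize(im[:,:,::-1],(800,600)))
for p in [(.541,.030,.034),(.616,.0595,.072),(.541,.030,0.047)]: print(proj(W,p)*800/560)
```

```text
[0.52340649 0.04020368 0.33858387] [-0.00451293  0.71172296  0.70243736 -0.00343683] [-1.08530131  0.45928207 -0.68383553]
[376.58005423 334.77307599]
[431.55303874 486.84154105]
[375.89093359 342.25941592]
```

View pics/w1.png

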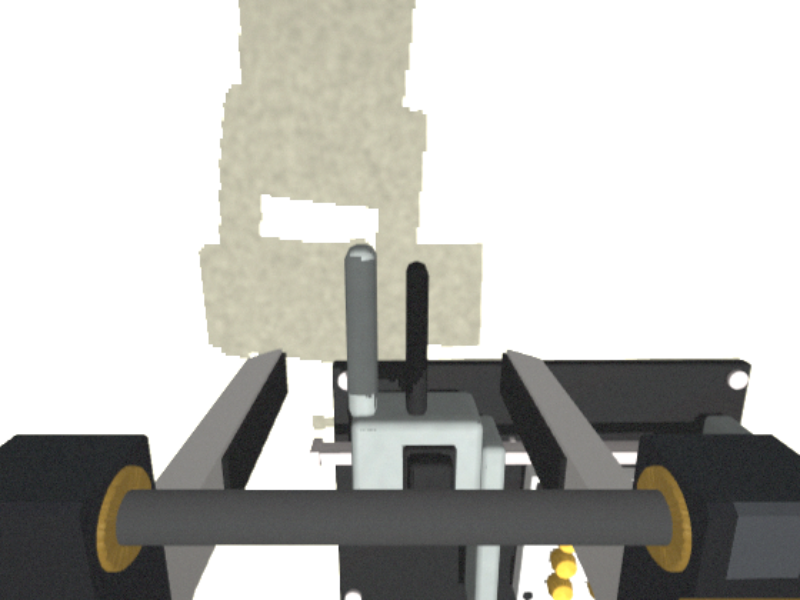

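The predicted grip point (376,340) falls on the handle's inner edge, and the tab prediction (431,487) lands on the tab, so the map is confirmed. I'll let it settle and start descending.

Request:
send_rows(rows=[[0, 0, 0, 0, 0, 0, 85], [0, 0, 0.025, 0, 0, 0, 85], [0, 0, 0.025, 0, 0, 0, 85], [0, 0, 0, 0, 0, 0, 85], [0, 0, 0, 0, 0, 0, 85]])

```text
time: 2.53
eef_pos: [0.5255, 0.041, 0.2957]
tool_rot: [0.0, 0.711, 0.703, 0.0]
wrist_force: [0.4, -0.3, 1.4]
grip_width: 0.0798
```

Run:
```python
from h import *
s=ctrl.read_state(); print(s["eef_pos"],s["tool_rot"],s["wrist_force"],s["joints"])
```

```text
[0.52552778 0.04095007 0.29569796] [1.01247135e-04 7.11020410e-01 7.03171361e-01 6.33633045e-05] [ 0.44783597 -0.29598374  1.41738218] [-1.37503928e-01  8.78147441e-02  1.94989533e+00 -2.51788478e-05
  1.10364476e+00 -1.69718863e+00]
```

Request:
send_rows(rows=[[-0.011, 0.0155, 0, 0, 0, 0, 85], [0, 0, 0.02, 0, 0, 0, 85], [0, 0, 0.02, 0, 0, 0, 85], [0, 0, 0.02, 0, 0, 0, 85], [0, 0, 0.0217, 0, 0, 0, 85], [0, 0, 0, 0, 0, 0, 85], [0, 0, 0, 0, 0, 0, 85]])

```text
time: 3.12
eef_pos: [0.5414, 0.0295, 0.2145]
tool_rot: [0.001, 0.711, 0.703, 0.0]
wrist_force: [0.5, -0.6, 0.1]
grip_width: 0.08
```

In place, so this is the first squeeze.

Request:
send_rows(rows=[[0, 0, 0, 0, 0, 0, 30], [0, 0, 0, 0, 0, 0, 30], [0, 0, 0, 0, 0, 0, 30], [0, 0, 0, 0, 0, 0, 30], [0, 0, 0, 0, 0, 0, 30], [0, 0, 0, 0, 0, 0, 30], [0, 0, 0, 0, 0, 0, 30], [0, 0, 0, 0, 0, 0, 30]])

```text
time: 3.78
eef_pos: [0.5414, 0.0297, 0.2143]
tool_rot: [0.001, 0.711, 0.703, 0.001]
wrist_force: [0.2, 2.1, 5.1]
grip_width: 0.0322
```

```bash
cat > look.py <<'E'
import sys
from h import *
s=ctrl.read_state(); print(s["time"],s["eef_pos"],s["wrist_force"],s["ft_torque"],s["grip_width"])
n=sys.argv[1]
a=optics.grab_frame("top"); np.save(f"pics/t{n}.npy",a)
a=a[85:265,130:330,::-1]; a=np.clip(a.astype(float)*2.2,0,255).astype(np.uint8)
cv2.imwrite(f"pics/t{n}.png",cv2.resize(a,None,fx=3,fy=3,interpolation=cv2.INTER_CUBIC))
E
python3 look.py 1
```

```text
3.7833 [0.54135666 0.02968194 0.21429661] [0.2312336  2.13025791 5.10027704] [ 0.72032221  0.03754382 -0.00861835] 0.03215835508386327
```

View pics/t1.png

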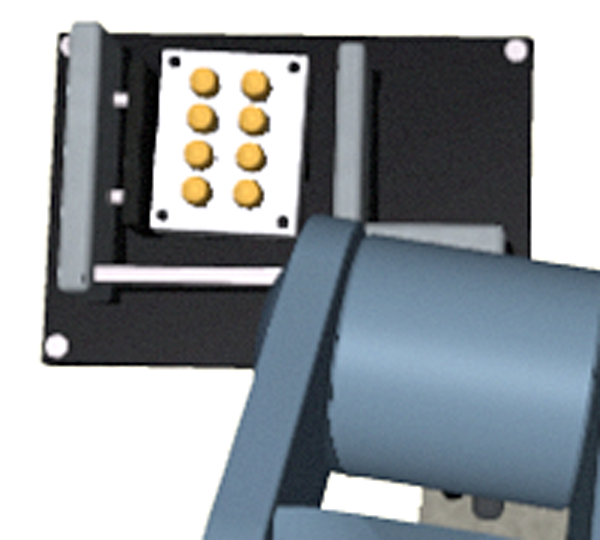

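Full squeeze: width is 32 mm, against 33 mm expected, and the jaw is about 10 mm in. Now I release.

Request:
send_rows(rows=[[0, 0, 0, 0, 0, 0, 80], [0, 0, 0, 0, 0, 0, 80], [0, 0, 0, 0, 0, 0, 80], [0, 0, 0, 0, 0, 0, 80], [0, 0, 0, 0, 0, 0, 80], [0, 0, 0, 0, 0, 0, 80], [0, 0, 0, 0, 0, 0, 80], [0, 0, 0, 0, 0, 0, 80]])

```text
time: 4.5
eef_pos: [0.5404, 0.0292, 0.2126]
tool_rot: [-0.0, 0.711, 0.703, -0.0]
wrist_force: [0.3, -0.1, -0.2]
grip_width: 0.0747
```

```bash
python3 look.py 2
python3 - <<'E'
from h import *
W=optics.get_calibration("wrist"); im=optics.grab_frame("wrist")
im=np.clip(im.astype(float)*1.8,0,255).astype(np.uint8)
cv2.imwrite("pics/w2.png",im[:,:,::-1])
E
```

```text
4.5 [0.54042492 0.02919077 0.21255973] [ 0.29553866 -0.08766586 -0.22036406] [ 0.02316645 -0.0591631   0.05197855] 0.07469331744620414
```

View pics/t2.png

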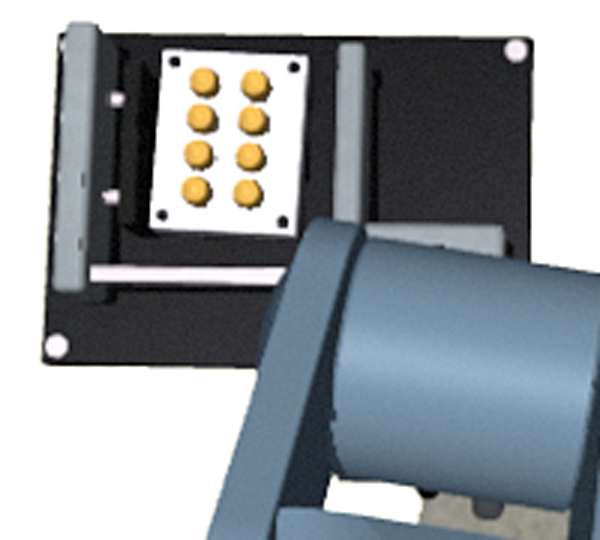

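View pics/w2.png

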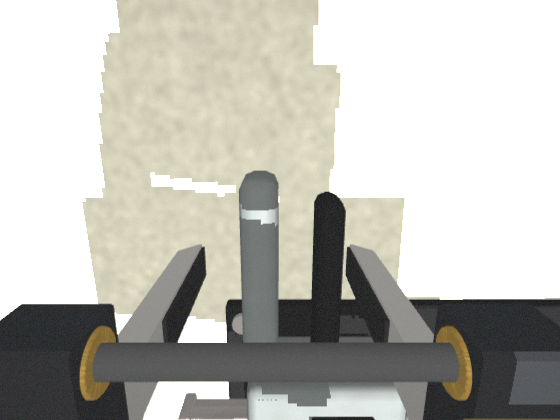

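```bash
cat > jaw.py <<'E'
from h import *
import sys
T=optics.get_calibration("top")
def edge(im):
    r=[]
    for v in (125,135,145,155,165):
        g=im[v-1:v+2,140:182].astype(float).sum(2).mean(0)
        # jaw top: mid gray; light table/board left; find right edge: grey->dark falling
        d=np.diff(g)
        r.append((v,g.round(0)))
    return r
for n in sys.argv[1:]:
    im=np.load(f"pics/{n}.npy"); 
    ys=[]
    for v in (120,130,150,160):
        g=im[v-1:v+2,140:190].astype(float).sum(2).mean(0)
        k=[i for i in range(5,len(g)-2) if g[i]>=80>g[i+1]]
        i=k[0] if k else None
        if i is None: ys.append(None);continue
        u=140+i+(g[i]-80)/(g[i]-g[i+1]); ys.append(round(onz(T,(u,v),.056)[1]*1000,1))
    print(n,ys, g[:30].astype(int) if n==sys.argv[1] else "")
E
python3 jaw.py top0 t1 t2
```

```text
top0 [np.float64(240.1), np.float64(240.1), np.float64(240.5), np.float64(241.0)] [368 383 279 186 186 191 193 192 197 195 193 170 135  76  48  52  54  49
  45  49  46  18   9  15  14  17  16   7   9   9]
t1 [np.float64(250.3), np.float64(250.9), np.float64(251.3), np.float64(250.9)] 
t2 [np.float64(250.4), np.float64(250.9), np.float64(251.3), np.float64(251.0)]
```

```bash
sed -i 's/k\[0\] if k/k[-1] if k/; s/>=80>/>=110>/; s/g\[i\]-80/g[i]-110/; s/140:190/140:176/' jaw.py
python3 jaw.py top0 t1 t2; python3 -c "
import numpy as np
for n in ['t1','t2']: print(np.load(f'pics/{n}.npy')[149:152,140:180].astype(int).sum(2).mean(0).astype(int))"
```

```text
top0 [np.float64(226.7), np.float64(241.1), np.float64(225.0), np.float64(241.8)] [368 383 279 186 186 191 193 192 197 195 193 170 135  76  48  52  54  49
  45  49  46  18   9  15  14  17  16   7   9   9]
t1 [np.float64(213.5), np.float64(228.5), np.float64(213.2), np.float64(229.0)] 
t2 [np.float64(216.4), np.float64(230.8), np.float64(215.2), np.float64(231.6)] 
[446 441 438 442 442 451 265  40  50  46 143 210 232 239 239 242 241 241
 241 216 175 110  62  64  66 105 127 283 327 329 242 106  46  47  54  47
  31  17  11   3]
[445 440 438 442 440 451 263  35  52 178 235 240 238 239 240 240 245 227
 197 140  80  65  60  73 191 282 314 321 331 207  59  47  52  53  45  20
  10   8  12   0]
```

The ratchet holds at 10.2 mm, so step 1 is good. Squeeze 2.

Request:
send_rows(rows=[[0, 0, 0, 0, 0, 0, 30], [0, 0, 0, 0, 0, 0, 30], [0, 0, 0, 0, 0, 0, 30], [0, 0, 0, 0, 0, 0, 30], [0, 0, 0, 0, 0, 0, 30], [0, 0, 0, 0, 0, 0, 30], [0, 0, 0, 0, 0, 0, 30], [0, 0, 0, 0, 0, 0, 30]])

```text
time: 5.27
eef_pos: [0.5406, 0.0295, 0.2127]
tool_rot: [-0.0, 0.711, 0.703, 0.0]
wrist_force: [-0.6, 1.3, -1.0]
grip_width: 0.0324
```

Request:
send_rows(rows=[[0, 0, 0, 0, 0, 0, 80], [0, 0, 0, 0, 0, 0, 80], [0, 0, 0, 0, 0, 0, 80], [0, 0, 0, 0, 0, 0, 80], [0, 0, 0, 0, 0, 0, 80], [0, 0, 0, 0, 0, 0, 80], [0, 0, 0, 0, 0, 0, 80], [0, 0, 0, 0, 0, 0, 80]])

```text
time: 5.93
eef_pos: [0.5408, 0.0291, 0.2131]
tool_rot: [0.0, 0.711, 0.703, -0.0]
wrist_force: [-0.8, 0.6, -0.1]
grip_width: 0.0747
```

```bash
python3 look.py 3; python3 jaw.py top0 t3
```

```text
5.9333 [0.54077903 0.02914681 0.21310791] [-0.83132217  0.59822449 -0.07171292] [ 0.01924805  0.00433608 -0.0431937 ] 0.07469282421070493
top0 [np.float64(226.7), np.float64(241.1), np.float64(225.0), np.float64(241.8)] [368 383 279 186 186 191 193 192 197 195 193 170 135  76  48  52  54  49
  45  49  46  18   9  15  14  17  16   7   9   9]
t3 [np.float64(220.8), np.float64(221.0), np.float64(221.4), np.float64(221.5)]
```

View pics/t3.png

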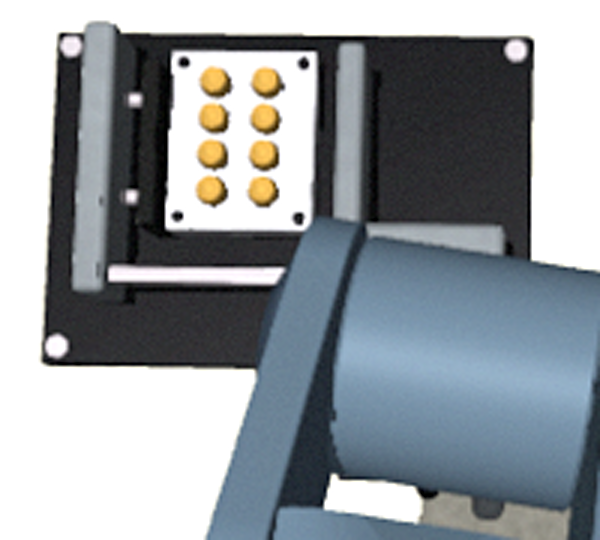

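The jaw is at 20 mm and the plate has squared up and moved toward the fixed jaw. Squeeze 3.

Request:
send_rows(rows=[[0, 0, 0, 0, 0, 0, 30], [0, 0, 0, 0, 0, 0, 30], [0, 0, 0, 0, 0, 0, 30], [0, 0, 0, 0, 0, 0, 30], [0, 0, 0, 0, 0, 0, 30], [0, 0, 0, 0, 0, 0, 30], [0, 0, 0, 0, 0, 0, 30], [0, 0, 0, 0, 0, 0, 30]])

```text
time: 6.65
eef_pos: [0.5406, 0.0295, 0.2128]
tool_rot: [-0.0, 0.711, 0.703, 0.0]
wrist_force: [1.0, -0.0, -2.4]
grip_width: 0.0319
```

Request:
send_rows(rows=[[0, 0, 0, 0, 0, 0, 80], [0, 0, 0, 0, 0, 0, 80], [0, 0, 0, 0, 0, 0, 80], [0, 0, 0, 0, 0, 0, 80], [0, 0, 0, 0, 0, 0, 80], [0, 0, 0, 0, 0, 0, 80], [0, 0, 0, 0, 0, 0, 80], [0, 0, 0, 0, 0, 0, 80]])

```text
time: 7.32
eef_pos: [0.5408, 0.0292, 0.2131]
tool_rot: [0.0, 0.711, 0.703, -0.0]
wrist_force: [-0.8, 0.6, 0.3]
grip_width: 0.0751
```

```bash
python3 look.py 4; sed -i 's/140:176/140:186/' jaw.py; python3 jaw.py t4|cut -c1-110;  python3 -c "
import numpy as np
for n in ['t4']: print(np.load(f'pics/{n}.npy')[149:152,140:190].astype(int).sum(2).mean(0).astype(int))"
```

```text
7.3167 [0.54076057 0.02915283 0.21307093] [-0.77141739  0.62991499  0.27585071] [-0.02531757 -0.00464727  0.01877214] 0.07508952814751997
t4 [np.float64(196.0), np.float64(211.1), np.float64(195.3), np.float64(211.6)] [441 447 448 449 457 337 141  
  62  55  42 185 232 235 235 237 236 239 242 190]
[446 441 438 443 440 451 264  39  53  56  53  56  55  58  57  59  58  54
  57  56  52 128 203 236 240 240 241 243 242 242 219 182 109  65  63  66
 119 132 285 327 328 277 142  47  53  52  51  33  14  13]
```

View pics/t4.png

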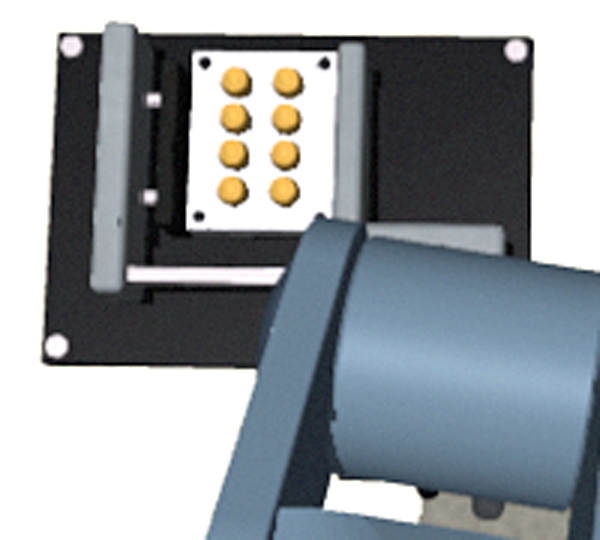

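The jaw is at 30 mm and the plate is nearly against the fixed jaw. Squeeze 4.

Request:
send_rows(rows=[[0, 0, 0, 0, 0, 0, 30], [0, 0, 0, 0, 0, 0, 30], [0, 0, 0, 0, 0, 0, 30], [0, 0, 0, 0, 0, 0, 30], [0, 0, 0, 0, 0, 0, 30], [0, 0, 0, 0, 0, 0, 30], [0, 0, 0, 0, 0, 0, 30], [0, 0, 0, 0, 0, 0, 30]])

```text
time: 8.03
eef_pos: [0.5406, 0.0295, 0.2128]
tool_rot: [-0.0, 0.711, 0.703, 0.0]
wrist_force: [0.8, 0.8, -2.3]
grip_width: 0.0318
```

Request:
send_rows(rows=[[0, 0, 0, 0, 0, 0, 80], [0, 0, 0, 0, 0, 0, 80], [0, 0, 0, 0, 0, 0, 80], [0, 0, 0, 0, 0, 0, 80], [0, 0, 0, 0, 0, 0, 80], [0, 0, 0, 0, 0, 0, 80], [0, 0, 0, 0, 0, 0, 80], [0, 0, 0, 0, 0, 0, 80]])

```text
time: 8.7
eef_pos: [0.5407, 0.0291, 0.213]
tool_rot: [0.0, 0.711, 0.703, -0.0]
wrist_force: [-0.1, -0.7, 0.8]
grip_width: 0.0747
```

```bash
python3 look.py 5; python3 jaw.py t5|cut -c1-110;  python3 -c "
import numpy as np
for n in ['t5']: print(np.load(f'pics/{n}.npy')[149:152,140:195].astype(int).sum(2).mean(0).astype(int))"
```

```text
8.7 [0.54074924 0.02914534 0.2130452 ] [-0.11998225 -0.65075847  0.82972621] [ 0.00711353  0.02381433 -0.02830756] 0.07469020076455657
t5 [np.float64(201.0), np.float64(201.1), np.float64(201.5), np.float64(201.9)] [442 447 450 449 459 338 143  
  54  57  59  58  60  60  57  55  44 182 225 234]
[446 442 439 442 443 452 265  40  53  54  55  60  56  56  59  54  56  57
  55  59  60  60  54  56  59  58  56  74 187 236 241 240 242 243 242 245
 226 195 133  77  63  65 124 134 298 199  45  53  51  53  45  17   9   0
 167]
```

View pics/t5.png

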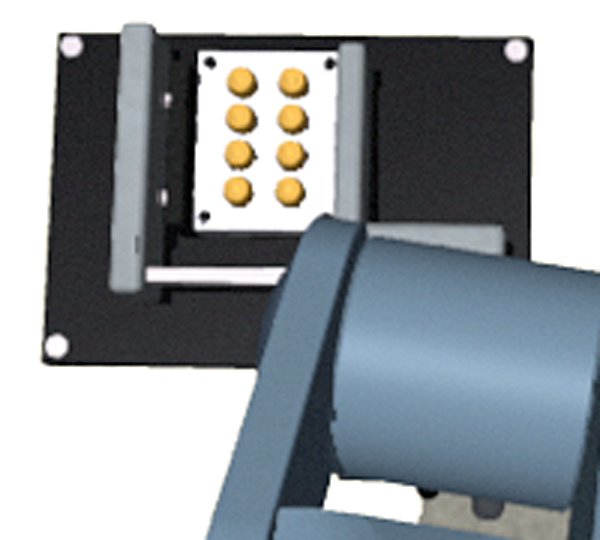

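The jaw is at 40 mm and the plate is tight on the fixed jaw. The trigger is let go. I'll rise clear, shut the fingers and go over the tab.

Request:
send_rows(rows=[[0, 0, -0.02, 0, 0, 0, 80], [0, 0, -0.03, 0, 0, 0, 80], [0, 0, -0.03, 0, 0, 0, 80], [0, 0, -0.01, 0, 0, 0, 80], [0, 0, 0, 0, 0, 0, 80], [0.015, 0.037, 0, 0, 0, 0, 0], [0.015, 0.038, 0, 0, 0, 0, 0], [0, 0, 0, 0, 0, 0, 0]])

```text
time: 9.42
eef_pos: [0.6192, 0.0597, 0.2997]
tool_rot: [-0.001, 0.711, 0.703, -0.0]
wrist_force: [-0.7, -0.6, -0.0]
grip_width: 0.0586
```

Request:
send_rows(rows=[[0, 0, 0, 0, 0, 0, 0], [0, 0, 0, 0, 0, 0, 0], [0, 0, 0, 0, 0, 0, 0], [0, 0, 0, 0, 0, 0, 0], [0, 0, 0, 0, 0, 0, 0], [0, 0, 0, 0, 0, 0, 0], [0, 0, 0, 0, 0, 0, 0]], newtons=20)

```text
time: 10.0
eef_pos: [0.6158, 0.0584, 0.3033]
tool_rot: [0.0, 0.711, 0.703, 0.0]
wrist_force: [-0.8, -0.4, -1.5]
grip_width: 0.0121
```

```bash
python3 look.py 6
python3 - <<'E'
from h import *
W=optics.get_calibration("wrist"); im=optics.grab_frame("wrist")
im=np.clip(im.astype(float)*1.8,0,255).astype(np.uint8)
cv2.imwrite("pics/w6.png",im[:,:,::-1])
print(proj(W,(.616,.0595,.072)))
E
```

```text
10.0 [0.61577432 0.05837863 0.30331454] [-0.77951498 -0.4453781  -1.51927055] [-0.00932035 -0.01061441 -0.02839167] 0.01205397586800207
[278.27458399 241.09198436]
```

View pics/w6.png

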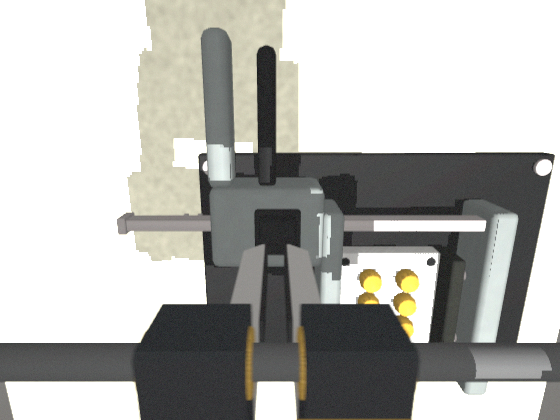

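The tab sits at (278,240) as predicted, centred under the fingers. I descend to just above it.

Request:
send_rows(rows=[[0.001, 0, 0, 0, 0, 0, 0], [0, 0, 0.01, 0, 0, 0, 0], [0, 0, 0.01, 0, 0, 0, 0], [0, 0, 0.007, 0, 0, 0, 0], [0, 0, 0, 0, 0, 0, 0], [0, 0, 0, 0, 0, 0, 0]])

```text
time: 10.6
eef_pos: [0.6157, 0.0596, 0.2746]
tool_rot: [-0.001, 0.711, 0.703, -0.001]
wrist_force: [0.0, -0.5, 0.4]
grip_width: 0.0007
```

Request:
send_rows(rows=[[0, 0, 0.003, 0, 0, 0, 0], [0, 0, 0.003, 0, 0, 0, 0], [0, 0, 0.003, 0, 0, 0, 0], [0, 0, 0, 0, 0, 0, 0], [0, 0, 0, 0, 0, 0, 0]])

```text
time: 11.02
eef_pos: [0.6164, 0.0595, 0.2675]
tool_rot: [0.001, 0.711, 0.703, 0.0]
wrist_force: [0.3, 0.0, 2.0]
grip_width: 0.0006
```

Request:
send_rows(rows=[[0, 0, 0.003, 0, 0, 0, 0], [0, 0, 0.003, 0, 0, 0, 0], [0, 0, 0, 0, 0, 0, 0], [0, 0, 0, 0, 0, 0, 0]])

```text
time: 11.35
eef_pos: [0.6166, 0.0595, 0.2624]
tool_rot: [0.001, 0.711, 0.703, 0.0]
wrist_force: [-1.9, -1.4, 8.7]
grip_width: 0.0004
```

Request:
send_rows(rows=[[0, 0, 0.001, 0, 0, 0, 0], [0, 0, 0, 0, 0, 0, 0], [0, 0, 0, 0, 0, 0, 0], [0, 0, 0, 0, 0, 0, 0]])

```text
time: 11.68
eef_pos: [0.6167, 0.0595, 0.2623]
tool_rot: [0.001, 0.711, 0.703, 0.0]
wrist_force: [-4.2, 0.6, 12.2]
grip_width: 0.0004
```

Request:
send_rows(rows=[[0, 0, 0, 0, 0, 0, 0], [0, 0, 0, 0, 0, 0, 0], [0, 0, 0, 0, 0, 0, 0], [0, 0, 0, 0, 0, 0, 0], [0, 0, 0, 0, 0, 0, 0], [0, 0, 0, 0, 0, 0, 0]])

```text
time: 12.18
eef_pos: [0.6167, 0.0595, 0.2623]
tool_rot: [0.001, 0.711, 0.703, 0.0]
wrist_force: [-3.8, 0.3, 12.9]
grip_width: 0.0006
```

```bash
python3 look.py 7
```

```text
12.1833 [0.61669907 0.05951071 0.2622988 ] [-3.83268064  0.25813524 12.8644462 ] [-0.03760153  0.85464247  0.01998535] 0.000633780050976219
```

View pics/t7.png

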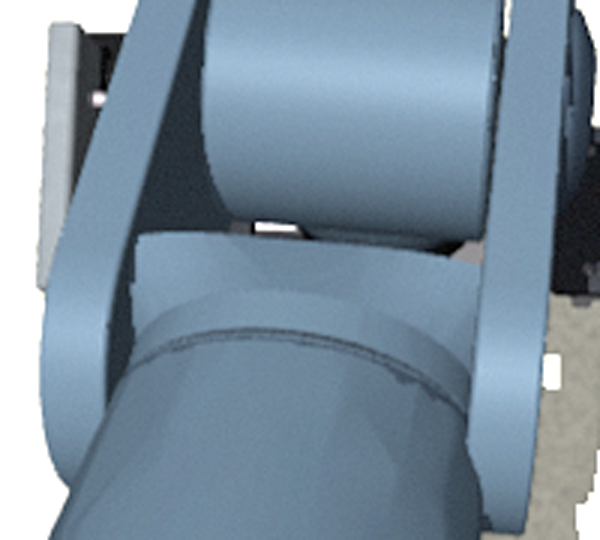

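The tab is bottomed out (travel stopped, 12.9 N) and the jaw is back at its open position. I'll rise and draw back to check.

Request:
send_rows(rows=[[0, 0, -0.01, 0, 0, 0, 0], [0, 0, -0.03, 0, 0, 0, 0], [0, 0, -0.04, 0, 0, 0, 0], [0, 0, -0.04, 0, 0, 0, 0], [0, -0.03, 0, 0, 0, 0, 0], [-0.02, -0.035, 0, 0, 0, 0, 0], [-0.02, -0.035, 0, 0, 0, 0, 0], [-0.02, -0.035, 0, 0, 0, 0, 0]])

```text
time: 12.9
eef_pos: [0.4786, 0.001, 0.3793]
tool_rot: [-0.0, 0.711, 0.703, -0.0]
wrist_force: [0.8, -0.3, 0.9]
grip_width: 0.0003
```

Request:
send_rows(rows=[[-0.035, -0.01, 0, 0, 0, 0, 0], [-0.035, -0.01, 0, 0, 0, 0, 0], [-0.035, 0, 0, 0, 0, 0, 0], [-0.035, 0, 0, 0, 0, 0, 0], [-0.03, 0, 0, 0, 0, 0, 0], [0, 0, 0, 0, 0, 0, 0], [0, 0, 0, 0, 0, 0, 0]])

```text
time: 13.48
eef_pos: [0.458, -0.1696, 0.3794]
tool_rot: [-0.001, 0.712, 0.702, 0.0]
wrist_force: [0.5, 1.1, 0.4]
grip_width: 0.0005
```

```bash
python3 look.py 8; python3 jaw.py top0 t8
```

```text
13.4833 [ 0.4580066  -0.16958424  0.37940194] [0.47624532 1.05801925 0.38133335] [ 0.05361589  0.05604279 -0.01613034] 0.0004988657846885077
top0 [np.float64(226.7), np.float64(241.1), np.float64(225.0), np.float64(241.8)] [368 383 279 186 186 191 193 192 197 195 193 170 135  76  48  52  54  49
  45  49  46  18   9  15  14  17  16   7   9   9]
t8 [np.float64(225.8), np.float64(240.7), np.float64(224.8), np.float64(241.5)]
```

View pics/t8.png

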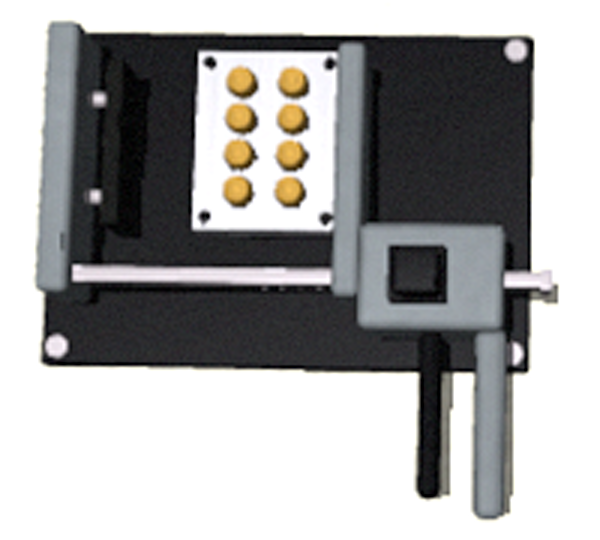

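Run:
```python
from h import *
T=optics.get_calibration("top")
for n in ("t5","t8"):
    im=np.load(f"pics/{n}.npy"); hsv=cv2.cvtColor(im,cv2.COLOR_RGB2HSV)
    m=cv2.inRange(hsv,(12,120,60),(30,255,255)); m[:,:180]=0;m[:85]=0;m[160:]=0;m[:,240:]=0
    v,u=np.nonzero(m); c=(u.mean(),v.mean()); print(n,c,len(u),onz(T,c,.034)*1000)
s=ctrl.read_state(); print(s["time"],s["qvel"].round(3))
ctrl.job_done()
```

```text
t5 (np.float64(217.75221238938053), np.float64(129.608407079646)) 452 [696.05516521 144.35505253  34.        ]
t8 (np.float64(217.69703872437358), np.float64(129.47152619589977)) 439 [696.28214858 144.44985956  34.        ]
13.5333 [ 0.029 -0.009  0.01  -0.001 -0.001  0.001]
the job is handed in; nothing more can be done
```

The plate is seated against the fixed jaw and the clamp is open again. I squeezed the trigger fully four times, letting it out each time, then pressed the release tab to the bottom and handed the job in at about 13.5 s.

- **Squeezes:** the gripper closed to about 32 mm each time, against 33 mm expected over handle and trigger. From the top camera, the jaw held at about 10, 20, 30 and 40 mm after the four releases.
- **Release:** I pressed the tab to its stop and held it there for over half a second. The force reached 12.9 N, slightly above the stated 5 to 10 N because I pushed against the stop.
- **Final check, arm clear of everything:** the jaw is fully open, within 1 mm of where it started. The plate centre is about 85 mm from the tab along the clamp, as it should be when seated, and it did not move on release. The trigger and tab look to be back at rest.
- **Limits of the checks:** none of them failed or disagreed. The positions come from the images, so they are good to about 2 mm, and I did not read the jaw or trigger joints directly.

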